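# Slide the watch movement to the timing pickup and start the reading

### The job

Push the square metal holder, with the watch movement resting in its yellow cushion, along the bench mat until it is fully home in the corner of the blue stop, flush against both of its walls. Then press the green button on the timing tester fully down and let it go. Only push the holder: do not pick it up or tip it, do not touch the movement, do not press the button before the holder is home, and leave the other things on the mat where they are.

Things in the scene. Friction and masses are not known exactly. Their poses are not given: they have to be found in the camera images.
- holder_center (a point): Centre of the base of the loose holder, 11 mm above the mat. The base is a square aluminium block, 72 x 72 mm, 22 mm high, sides along its x and y axes; all four sides are alike and any may face either wall. On it is a yellow ring cushion, 58 mm across, 6 mm high. About 0.25 kg.
- holder: The same holder; origin at the centre of its underside, z up.
- holder_pocket (a point): Floor of the round pocket in the cushion (36 mm across, 6 mm deep), at the holder's middle, 22 mm above its underside; the movement rests here.
- movement: Loose watch movement, a brass disc with white dial, 31 mm across, 9 mm high, lying in the pocket and standing 3 mm above the cushion; origin at the centre of its underside.
- stop: Fixed blue L-shaped stop. Origin: inner corner of its walls at mat level, z up. One wall's inner face is the plane x = 0 from y = 0 to -55 mm, the other's is y = 0 from x = 0 to -55 mm; walls 12 mm thick, 24 high. The holder's centre is at x = y = -36 mm when home. A white pickup block (30 x 30, 40 high) stands outside, centred at x = y = +20 mm. The stop's place and yaw vary.
- tester: Fixed grey timing tester, 110 mm (x) x 90 mm (y), 40 mm high (screen to 44 mm), origin at the centre of its underside. The button stands 26 mm from its middle towards -x. It may be on the left or the right of the bench, with the white parts tray on the other side.
- start_top (a point): Middle of the top face of the tester's round green button, 32 mm across; it is pressed straight down.
- start (a joint): Travel of the button in m: 0 up, 0.006 fully down; a spring returns it; fully down takes about 4 N.
- parts_tray: Fixed white divided parts tray, 110 mm (x) x 90 mm (y), 26 mm high, origin at the centre of its underside.
- bezel: Bystander: brass bezel ring lying flat, outside diameter 42, inside 33, 5 high (mm); origin at its underside.
- dust_cover: Bystander: clear upturned tumbler used as dust cover, 76 across its foot, 60 across the top, 80 high (mm); origin at its underside.
- screwdriver: Bystander: small blue-handled screwdriver lying flat, 120 long, 14 wide, 12 high, along its x axis (mm); origin at its underside.
- tweezers: Bystander: steel tweezers lying flat, 120 long, 15 wide, 6 high, along their x axis (mm); origin at its underside.
- loupe: Bystander: grey eye loupe standing on its wide end, 32 across, 30 high (mm); origin at its underside.
- dial_tin: Bystander: round steel tin, 48 across, 17 high (mm); origin at its underside.
Not all that is in view belongs to the job. What is shaped like the tester but pink or red is not meant.

How it is judged:
By the outcome, as a careful person would: the job done as asked, in the order asked, and still so for the second after the job is handed in, with the robot touching nothing.
It also fails if it takes over 59 s, if anything falls off the work surface, if the arm or the gripper's body presses on something with over 40 N, if the wrist force passes 120 N, or if a joint passes its speed limit or range.

### The arm

A 6-joint arm with a two-finger parallel gripper is mounted at the origin on the work surface. World frame = base frame: x ahead of the robot, y to its left, z up, the work surface at z = 0. Lengths are in m, angles in rad, forces in N, time in s.
With the tool pointing down it reaches from about 0.275 to 1 m from the base axis. Payload 8.4 kg.
Tool frame: the origin (TCP) lies midway between the tips of the shut fingers; the grasp point (between the pads) lies 19 mm behind it; z points along the fingers, y is the line along which they close (so a half turn about z gives the same grasp; the last joint's range is limited). The gripper opens to 85 mm and grips with 20 to 120 N. Pads are 22 mm wide; open, the fingers measure 114 mm over their backs; the gripper's body (76 mm by 85 mm) begins 54 mm behind the grasp point. The pads swing forward as they close: fully open they stand 13 mm farther back than shut.
Start: joints at [-1.149, 0.353, 1.633, -0, 1.155, -0.002], TCP at [0.257, -0.57, 0.231] pointing down, gripper open.
Joint ranges: [-2.63, 2.63], [-0.92, 2.1], [0.06, 2.66], [-1.3, 4.44], [0, 2.69], [-3.02, 3.02]. Speed limits (rad/s): [2.22, 2.22, 2.79, 3.14, 3.14, 3.14].

### API

Orientations are given as [roll, pitch, yaw] about the fixed x, y, z axes, in that order (R = Rz(yaw) Ry(pitch) Rx(roll)).
In Python, from bench import r gives the robot as it stands. The module is installed in compiled form; this text tells all that it offers.
- The arm moves only by the shell command python3 -m pendant 'ROWS' [OPENING] [FORCE]. ROWS is JSON, one flat list of numbers, 4 for each row, row after row: the shift along the tool's x, y, z in cm, then the turn about the tool's z in rad. A call has 1 to 10 rows; each row is the pose to reach, as a shift and turn from the pose commanded when the call began, along the tool's axes at that moment; what a row does not reach only later rows make up. A row lasts 1/12 s, in which the tool goes at most 41.7 mm and 7.16 degrees, less where a joint would pass 70% of its speed; a pose out of reach is approached as far as the arm can. A call with a gripper value outside its range is refused whole. OPENING is the finger opening in cm, from 0 to 8.54, set as the call begins (- or left out, the last holds). The fingers move at their own pace and stop on an object; FORCE is the grip in N (left out, the last holds). Time passes only in rows, so rows that repeat a pose let the fingers close. It gives the time, the measured TCP pose, the force, the opening and the grip force at its end, in the units of the state.
- r.get_state(): the state, without advancing time (a new reading comes with each control period).
- r.capture(name): name is "scene" or "top" or "wrist"; returns (picture, depth): 480x640x3 uint8, red, green, blue; 480x640 float32, m along the optical axis (not along the pixel's ray), 0 where there is no reading.
- r.camera_model(name): a dict with "fx", "fy", "cx", "cy" (pixels), "eye" and "orientation" of the camera in the world. Camera axes: x right, y up, looking along -z (the intrinsics and any distortion apply to the point x, -y, -z); pixel columns grow to the right and rows downward; lengths in m; the calibration is good to about 2 mm. A picture is of the moment at which its call begins: read the wrist's pose just before it. camera_model takes no time and is no camera call; for the wrist camera it gives the pose at the moment of the call.
- r.hand_in(): hands the job in; it is judged then, once.
The state is a dict: "time_s": time; "joint_positions": joint angles; "qd": joint speeds; "effort": joint torques, N m; "tcp_pos": TCP position; "tool_rot": TCP orientation; "ft_force": force on the tool from outside, world axes, zero at the start; "wrist_torque": the same for the moment, N m; "grip_width": finger opening in m; "finger_force": force on a finger pad.
Only numpy, scipy, OpenCV 4.12 (cv2) and the standard library are available. Lean on these libraries where they do the work, as an engineer would, in place of code of your own. Each camera call takes 0.05 s, during which the arm holds its last target. There are 200 camera calls.

## Working session

There is one attempt and no reset: what is moved stays moved. The work goes in short steps, Python scripts to look and compute and a shell command to move; the robot and the scene stay as the last step left them, time stands still between calls to the robot, and variables do not carry over. Pictures are saved under pics/ and viewed, at most 10 in all, crops included, and the job is handed in when it is done.

```bash
mkdir -p pics
python3 - <<'E'
from bench import r
import cv2,numpy as np
for n in("top","scene"):
    p,d=r.capture(n); cv2.imwrite(f"pics/{n}0.png",p[:,:,::-1]); np.save(n+"_d.npy",d)
    print(n,r.camera_model(n))
s=r.get_state(); print(s)
E
```

```text
top {'fx': 575.1238700911024, 'fy': 575.1238700911024, 'cx': 313.4186125815084, 'cy': 249.20882179142674, 'eye': array([ 0.34293796, -0.05710203,  1.27249666]), 'orientation': array([ 0.18128432,  0.01703094, -1.57711826])}
scene {'fx': 453.22278564563345, 'fy': 453.22278564563345, 'cx': 320.2459106921787, 'cy': 247.1010603607075, 'eye': array([ 1.1485277 , -0.50216647,  0.70209329]), 'orientation': array([0.86953286, 0.01034196, 0.91175148])}
{'time_s': 0.1, 'joint_positions': array([-1.14937318e+00,  3.53562370e-01,  1.63408093e+00, -9.59131438e-06,
        1.15521193e+00, -2.40203283e-03]), 'qd': array([-0.00057858, -0.00055944, -0.00125197,  0.00134669,  0.00061276,
        0.00041547]), 'effort': array([ 1.37404320e-03, -6.06351614e+01, -3.42822039e+01,  4.55874749e-05,
        3.94728006e-03, -2.89328557e-05]), 'tcp_pos': array([ 0.25684621, -0.56929898,  0.23063802]), 'tool_rot': array([-3.14033006e+00,  5.73723149e-06,  4.23829061e-01]), 'ft_force': array([-0.49841691,  0.74783023, -0.46854729]), 'wrist_torque': array([-0.0142769 ,  0.03492709, -0.03954367]), 'finger_force': 0.0, 'grip_width': 0.08513605308401863}
```

View pics/top0.png

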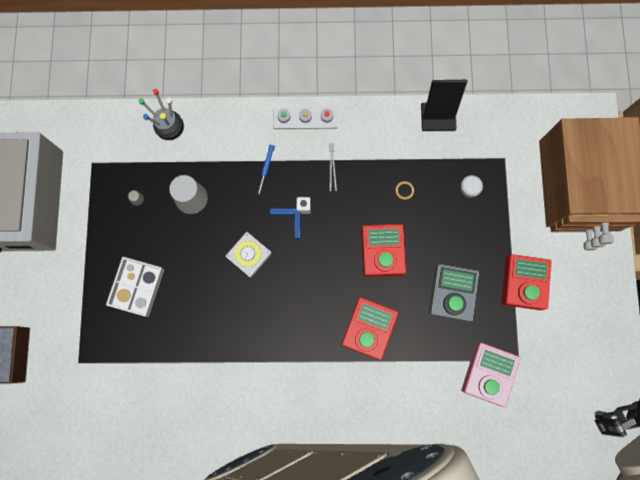

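View pics/scene0.png

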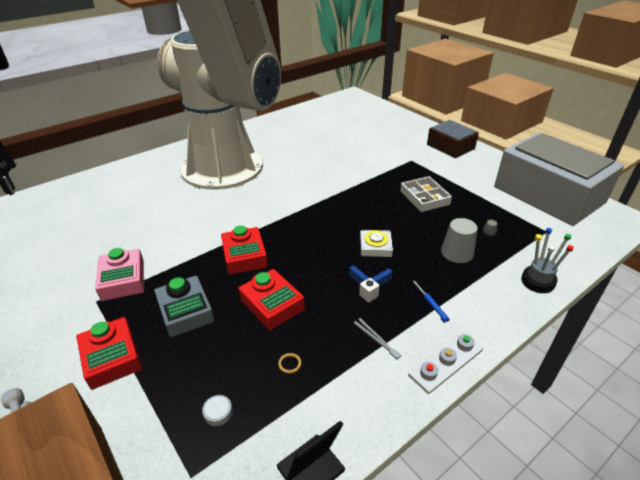

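The top view shows the holder at (248,254), the blue stop with its inner corner near (297,213), and the grey tester with its button at (456,303). Possible mix-ups with the tester are the red boxes at (384,250), (370,328) and (527,281), the pink one at (491,374), and the three-button strip at (305,117). I choose the grey one at (455,292).

```bash
cat > h.py <<'E'
import numpy as np,cv2
from scipy.spatial.transform import Rotation as R
def cast(m,uv,z):
    uv=np.atleast_2d(uv).astype(float)
    c=np.c_[(uv[:,0]-m['cx'])/m['fx'],-(uv[:,1]-m['cy'])/m['fy'],-np.ones(len(uv))]
    w=R.from_euler('xyz',m['orientation']).apply(c)
    return m['eye']+w*((z-m['eye'][2])/w[:,2])[:,None]
def proj(m,p):
    c=R.from_euler('xyz',m['orientation']).inv().apply(np.atleast_2d(p)-m['eye'])
    return np.c_[m['cx']+m['fx']*c[:,0]/-c[:,2],m['cy']-m['fy']*c[:,1]/-c[:,2]]
def big(mask,box=None):
    k=mask.astype(np.uint8)
    if box: 
        z=np.zeros_like(k); x0,y0,x1,y1=box; z[y0:y1,x0:x1]=k[y0:y1,x0:x1]; k=z
    cs,_=cv2.findContours(k,cv2.RETR_EXTERNAL,cv2.CHAIN_APPROX_NONE)
    return max(cs,key=cv2.contourArea)[:,0]
E
python3 - <<'E'
from h import *; from bench import r
m=r.camera_model("top"); p=cv2.imread("pics/top0.png"); hsv=cv2.cvtColor(p,cv2.COLOR_BGR2HSV); H,S,V=cv2.split(hsv)
def rect(c,z):
    w=cast(m,c,z)[:,:2].astype(np.float32); q=cv2.minAreaRect(w); return np.round(q[0],4),np.round(q[1],4),round(q[2],1)
print("holder",rect(big(V>90,(215,225,280,285)),.022))
c=big((H>100)&(H<125)&(S>120)&(V>60),(262,200,310,245))
w=cast(m,c,.024)[:,:2]; hull=cv2.approxPolyDP(w.astype(np.float32)*1000,4,True)[:,0]; print("stop poly mm",hull.round())
print("tester button",rect(big((H>45)&(H<80)&(S>100)&(V>80),(440,292,472,320)),.055))
print("tester",rect(big((V>60),(425,258,482,325)),.04))
print("pickup",rect(big((V>190)&(S<40),(290,192,315,218)),.04))
for n,b in dict(cover=(165,170,212,215),screw=(255,140,277,195),tweez=(325,140,342,193),loupe=(125,185,147,208)).items():
    print(n,rect(big(V>60,b),0.01))
d=np.load("top_d.npy"); print("button depth",d[303,456],d[303,444],d[254,248])
cv2.imwrite("pics/crop1.png",cv2.resize(np.hstack([p[185:325,215:325],p[245:385,420:560]]),None,fx=3,fy=3))
E
```

```text
holder (array([0.5628, 0.1072]), array([0.0769, 0.0746]), 49.6)
stop poly mm [[667.  57.]
 [651.  57.]
 [648.   6.]
 [602.   6.]
 [598.  -5.]
 [657.  -6.]
 [666.   3.]]
tester button (array([ 0.4482, -0.3365]), array([0.0317, 0.0295]), 89.5)
tester (array([ 0.4743, -0.3358]), array([0.1194, 0.1428]), 87.6)
pickup (array([ 0.672 , -0.0151]), array([0.0267, 0.0251]), 89.4)
cover (array([0.7048, 0.2502]), array([0.0993, 0.0742]), 46.3)
screw (array([0.7683, 0.072 ]), array([0.1297, 0.0487]), 0.3)
tweez (array([ 0.7696, -0.0832]), array([0.037 , 0.1221]), 89.3)
loupe (array([0.699 , 0.3689]), array([0.0392, 0.0287]), 45.4)
button depth 1.2045895 1.2154806 1.2618414
```

View pics/crop1.png

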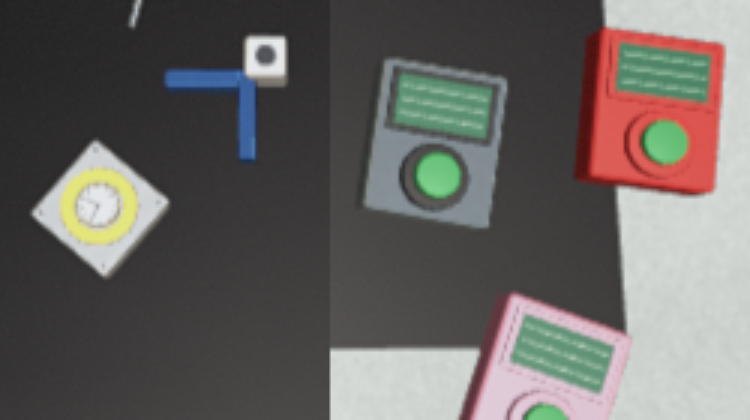

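The crop confirms the choice: the grey tester has a green button, and its neighbours are red and pink. The holder sits at about 45°, open side of the stop facing it. I'll move above the holder.

```bash
python3 -m pendant '[2.8,-2.45,0,0.113, 5.6,-4.9,0,0.226, 8.4,-7.35,0,0.339, 11.2,-9.8,0,0.452, 14,-12.25,0,0.565, 16.8,-14.7,0,0.678, 19.6,-17.15,0,0.791, 22.4,-19.6,0,0.904, 25.2,-22.05,0,1.017, 28,-24.5,0,1.129]' 8.5
cat >> h.py <<'E'
def go(s,x,y,z,yaw=None):
    "shift (cm, tool axes) and turn to reach a world TCP pose"
    d=R.from_euler('xyz',s['tool_rot']).inv().apply(np.array([x,y,z])-s['tcp_pos'])*100
    t=0 if yaw is None else -(yaw-s['tool_rot'][2])
    print("tcp",s['tcp_pos'].round(4),"yaw",round(s['tool_rot'][2],4),"-> shift",d.round(2),"turn",round(t,3))
E
python3 -c "
from h import *;from bench import r
go(r.get_state(),.563,.107,.23,-.705)"
```

```text
time_s: 0.93
tcp_pos: [0.4106, -0.2322, 0.2312]
tool_rot: [3.142, 0.0, -0.702]
ft_force: [0.2, -0.1, -0.1]
grip_width: 0.0853
finger_force: 0.0
tcp [ 0.4106 -0.2322  0.2312] yaw -0.7019 -> shift [-10.26 -35.74   0.12] turn 0.003
```

```bash
python3 -m pendant '[-1.1,-3.9,0,0, -2.2,-7.8,0,0, -3.3,-11.7,0,0, -4.4,-15.6,0,0, -5.5,-19.5,0,0, -6.6,-23.4,0,0, -7.7,-27.3,0,0, -8.8,-31.2,0,0, -10.2,-35.7,0,0, -10.2,-35.7,0,0]'
python3 - <<'E'
from h import *; from bench import r
s=r.get_state(); m=r.camera_model("wrist"); p,d=r.capture("wrist"); cv2.imwrite("pics/w1.png",p[:,:,::-1])
print(s['tcp_pos'],s['tool_rot'],m)
E
```

```text
time_s: 1.77
tcp_pos: [0.5631, 0.1108, 0.2311]
tool_rot: [-3.139, 0.0, -0.693]
ft_force: [-0.3, 0.1, 0.4]
grip_width: 0.0849
finger_force: 0.0
[0.56311847 0.11077531 0.23111852] [-3.13896772e+00  2.55593575e-04 -6.93452155e-01] {'fx': 360.6293113216571, 'fy': 360.6293113216571, 'cx': 315.98889647926256, 'cy': 240.78918745207494, 'eye': array([0.61324249, 0.068586  , 0.37455624]), 'orientation': array([-0.26775007,  0.00420654, -2.26445202])}
```

View pics/w1.png

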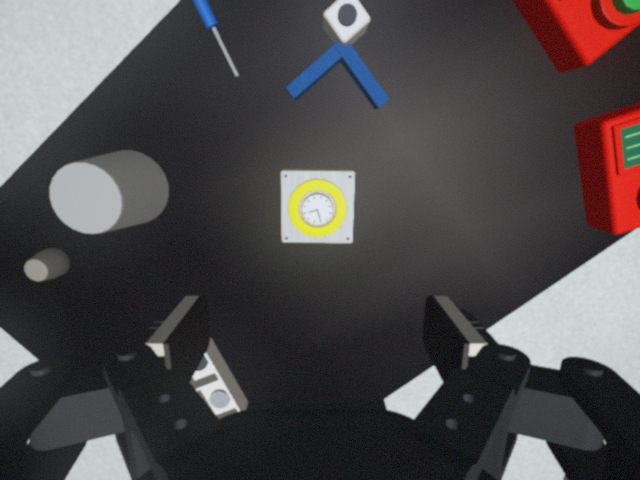

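The wrist view shows the holder square in the picture at (318,207) and the stop's inner corner near (343,60). The fingers straddle on the left and right, well placed for a cage. Next I measure from here.

```bash
cat > meas.py <<'E'
from h import *; from bench import r
import sys
def meas(save=None):
    s=r.get_state(); m=r.camera_model("wrist"); p,d=r.capture("wrist"); p=np.ascontiguousarray(p[:,:,::-1])
    if save: cv2.imwrite(save,p)
    H,S,V=cv2.split(cv2.cvtColor(p,cv2.COLOR_BGR2HSV))
    ym=(H>20)&(H<35)&(S>120)&(V>120)
    c=big(ym); w=cast(m,c,.028)[:,:2]; (yc,yr)=cv2.minEnclosingCircle(w.astype(np.float32)); print("cushion",np.round(yc,4),"dia",round(2*yr,4))
    # holder top: bright blob around the cushion
    k=((V>110)&((S<60)|ym)).astype(np.uint8); n,l=cv2.connectedComponents(k)
    x,y=c.mean(0).astype(int); lab=np.bincount(l[ym]).argmax()
    q=big(l==lab); h=cv2.minAreaRect(cast(m,q,.022)[:,:2].astype(np.float32)); print("holder",np.round(h[0],4),np.round(h[1],4),"angle",round(h[2],2))
    b=big((H>100)&(H<125)&(S>130)&(V>50)); a=cv2.approxPolyDP(b,3,True)[:,0]
    print("stop px/world(z=.024)\n",np.c_[a,(cast(m,a,.024)[:,:2]*1000).round(1)])
    return s,m,p
if __name__=="__main__": meas(sys.argv[1] if len(sys.argv)>1 else None)
E
python3 meas.py
```

```text
cushion [0.5655 0.1087] dia 0.0561
holder [0.5657 0.1087] [0.0744 0.0729] angle 50.31
stop px/world(z=.024)
 [[ 2.840e+02  8.700e+01  6.682e+02  5.960e+01]
 [ 2.940e+02  9.900e+01  6.548e+02  5.930e+01]
 [ 3.390e+02  5.800e+01  6.551e+02  6.600e+00]
 [ 3.720e+02  1.070e+02  6.040e+02  8.900e+00]
 [ 3.850e+02  1.000e+02  6.013e+02 -3.900e+00]
 [ 3.460e+02  4.400e+01  6.599e+02 -5.100e+00]
 [ 3.400e+02  4.700e+01  6.614e+02  4.000e-01]
 [ 3.340e+02  4.300e+01  6.672e+02  2.400e+00]]
```

```bash
python3 -c "
from h import *;from bench import r
go(r.get_state(),.5657,.1087,.005,-.693)"
```

```text
tcp [0.5612 0.1071 0.2307] yaw -0.6932 -> shift [ 0.26 -0.43 22.57] turn -0.0
```

```bash
python3 -m pendant '[0.26,-0.43,3,0, 0.26,-0.43,7,0, 0.26,-0.43,11,0, 0.26,-0.43,15,0, 0.26,-0.43,18,0, 0.26,-0.43,20.5,0, 0.26,-0.43,22,0, 0.26,-0.43,22.6,0, 0.26,-0.43,22.6,0, 0.26,-0.43,22.6,0]'
python3 - <<'E'
from h import *; from bench import r
p,d=r.capture("wrist"); cv2.imwrite("pics/w2.png",p[:,:,::-1])
go(r.get_state(),.5657,.1087,-.004,-.693)
E
```

```text
time_s: 2.7
tcp_pos: [0.5659, 0.1062, 0.0059]
tool_rot: [3.142, -0.0, -0.697]
ft_force: [-0.2, 0.9, -1.2]
grip_width: 0.0849
finger_force: 0.0
tcp [0.5665 0.1065 0.0064] yaw -0.6969 -> shift [-0.2  -0.12  1.04] turn -0.004
```

View pics/w2.png

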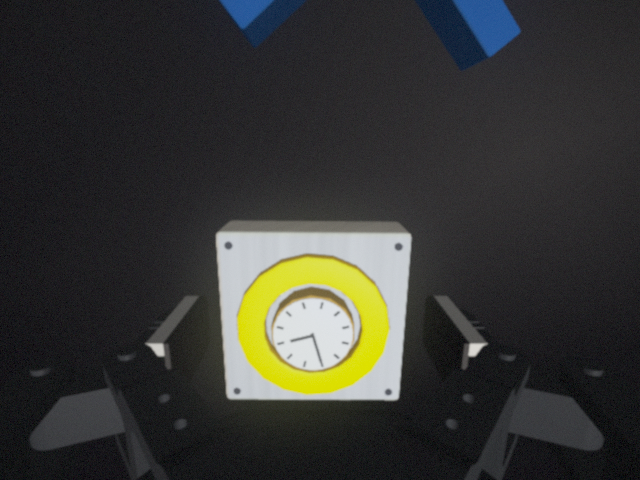

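The holder is centred between the pads. I'll lower, close to a loose 7.4 cm cage, and check the force.

```bash
python3 -m pendant '[-0.2,-0.12,0.4,0, -0.2,-0.12,0.8,0, -0.2,-0.12,1.1,0, -0.2,-0.12,1.1,0]'; python3 -m pendant '[0,0,0,0, 0,0,0,0, 0,0,0,0, 0,0,0,0, 0,0,0,0, 0,0,0,0]' 7.4 20
```

```text
time_s: 3.08
tcp_pos: [0.5648, 0.1093, -0.006]
tool_rot: [3.141, 0.0, -0.696]
ft_force: [-0.6, -0.2, -0.6]
grip_width: 0.0852
finger_force: 0.0
time_s: 3.58
tcp_pos: [0.5651, 0.1092, -0.0056]
tool_rot: [-3.142, -0.0, -0.696]
ft_force: [-0.1, 0.6, -0.8]
grip_width: 0.074
finger_force: 0.0
```

```bash
python3 -m pendant '[0,0,0,-0.075, 0,0,0,-0.15, 0,0,0,-0.225, 0,0,0,-0.3, 0,0,0,-0.375, 0,0,0,-0.45, 0,0,0,-0.525, 0,0,0,-0.6, 0,0,0,-0.675, 0,0,0,-0.75]'; python3 -m pendant '[0,0,0,0, 0,0,0,0, 0,0,0,0]' 8.5 ; python3 meas.py; python3 -c "
from bench import r;print(r.get_state()['tcp_pos'],r.get_state()['tool_rot'])"
```

```text
time_s: 4.42
tcp_pos: [0.565, 0.1092, -0.0057]
tool_rot: [3.142, 0.0, 0.057]
ft_force: [0.4, -1.1, -0.5]
grip_width: 0.074
finger_force: 0.9
time_s: 4.67
tcp_pos: [0.5651, 0.1092, -0.0057]
tool_rot: [-3.142, -0.0, 0.051]
ft_force: [-0.9, -0.2, 0.6]
grip_width: 0.0851
finger_force: 0.0
cushion [0.5669 0.1101] dia 0.058
holder [0.568  0.1099] [0.0717 0.0747] angle 88.75
stop px/world(z=.024)
 [[516.   12.  668.6  59.6]
 [481.   36.  662.1  68.3]
 [475.   73.  652.5  68.4]
 [630.   85.  651.6  22.7]
 [620.  118.  642.4  23.1]
 [623.  124.  640.8  21.8]
 [614.  139.  636.4  23.3]
 [589.  234.  606.6  23.4]
 [639.  254.  600.7   5.3]
 [639.   21.  668.1  24.8]]
[ 0.56508213  0.10918561 -0.0057098 ] [-3.14159062e+00 -1.07569867e-05  5.17490593e-02]
```

The holder is now square to the stop, at about (0.567, 0.110). Next I lift clear and go behind it on the -x side, with the fingers 4 cm apart.

```bash
python3 -m pendant '[0,0,-2,0, 0,0,-5,0, 0,0,-8,0, -3,0,-8.5,0.02, -6,0.2,-8.5,0.045, -6.5,0.25,-8.5,0.07, -6.5,0.25,-8.5,0.07, -6.5,0.25,-8.5,0.07, -6.5,0.25,-8.5,0.07]' ; python3 -m pendant '[0,0,0,0, 0,0,0,0, 0,0,0,0, 0,0,0,0, 0,0,0,0, 0,0,0,0, 0,0,0,0, 0,0,0,0]' 4; python3 -c "
from meas import *;s,m,p=meas('pics/w3.png')
go(s,.503,.11,.002,-.017)"
```

```text
time_s: 5.47
tcp_pos: [0.5016, 0.1034, 0.0795]
tool_rot: [-3.141, -0.001, -0.016]
ft_force: [1.8, -0.4, 0.9]
grip_width: 0.0852
finger_force: 0.0
time_s: 6.13
tcp_pos: [0.5003, 0.1032, 0.0793]
tool_rot: [3.142, 0.0, -0.016]
ft_force: [-0.2, -0.1, -0.2]
grip_width: 0.0404
finger_force: 0.0
cushion [0.5665 0.1101] dia 0.0568
holder [0.5664 0.1101] [0.0727 0.0724] angle 88.45
stop px/world(z=.024)
 [[540.    0.  630.6  -6.1]
 [495.    1.  630.5  15.6]
 [489.   75.  597.6  14.9]
 [506.   75.  597.4   6.3]
 [531.   66.  601.4  -5.8]]
tcp [0.5003 0.1032 0.0793] yaw -0.0162 -> shift [ 0.26 -0.68  7.73] turn 0.001
```

View pics/w3.png

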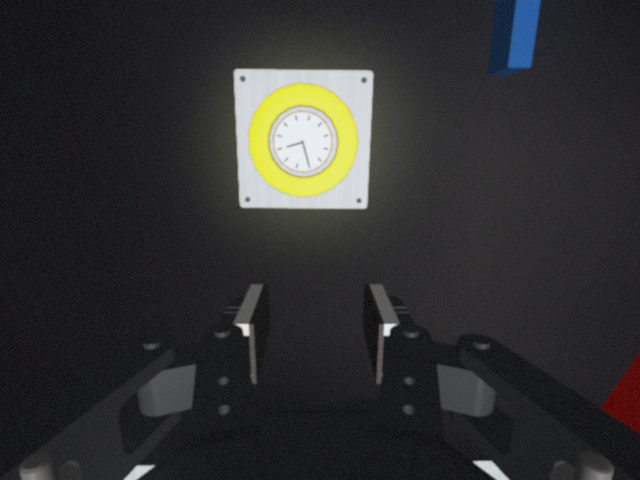

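The holder is ahead at (303,140), between two open fingers. I'll lower and push +x.

```bash
python3 -m pendant '[0.26,-0.68,3,0, 0.26,-0.68,5.5,0, 0.26,-0.68,7,0, 0.26,-0.68,7.7,0, 0.26,-0.68,7.7,0]'; python3 -m pendant '[1,0,0,0, 1.5,0,0,0, 1.9,0,0,0, 2.3,0,0,0, 2.7,0,0,0, 3.1,0,0,0, 3.5,0,0,0, 3.9,0,0,0, 4.3,0,0,0, 4.6,0,0,0]';  python3 -m pendant '[0.4,0,0,0, 0.8,0,0,0, 1.1,0,0,0, 1.4,0,0,0, 1.6,0,0,0, 1.7,0,0,0, 1.7,0,0,0]'; python3 meas.py pics/w4.png
```

```text
time_s: 6.6
tcp_pos: [0.5019, 0.1097, 0.0009]
tool_rot: [3.141, 0.003, -0.016]
ft_force: [0.2, -0.2, -0.3]
grip_width: 0.0401
finger_force: 0.0
time_s: 7.43
tcp_pos: [0.5496, 0.1092, 0.0023]
tool_rot: [-3.142, -0.0, -0.016]
ft_force: [-4.2, -0.3, 2.0]
grip_width: 0.0399
finger_force: 1.9
time_s: 8.02
tcp_pos: [0.5666, 0.1089, 0.0023]
tool_rot: [-3.141, -0.001, -0.016]
ft_force: [0.2, -0.9, -1.6]
grip_width: 0.0401
finger_force: 0.0
cushion [0.6128 0.1093] dia 0.0569
holder [0.6126 0.1093] [0.0717 0.0716] angle 89.04
stop px/world(z=.024)
 [[453.   35.  663.   66.8]
 [449.   71.  653.   67.2]
 [597.   72.  651.9  21.3]
 [594.  107.  641.7  20.3]
 [588.  120.  637.8  21.5]
 [583.  149.  628.8  21.5]
 [586.  151.  628.1  20.4]
 [581.  158.  625.9  21.7]
 [571.  217.  606.1  21.6]
 [617.  232.  600.5   4.8]
 [638.  232.  600.4  -2.5]
 [639.   14.  667.7  11.8]
 [479.   14.  668.5  59.5]]
```

Run:
```python
from h import *; from bench import r
m=r.camera_model("top"); print("top cam: cover top",cast(m,[184,188],.08),"foot",cast(m,[192,199],0))
w={'fx':360.63,'fy':360.63,'cx':315.99,'cy':240.79,'eye':np.array([0.61324,0.068586,0.374556]),'orientation':np.array([-0.26775,0.0042065,-2.264452])}
print("wrist top",cast(w,[87,198],.08), "loupe", cast(w,[38,269],.03))
go(r.get_state(),.555,.109,.09); s=dict(r.get_state())
```

```text
top cam: cover top [[0.69865181 0.24040058 0.08      ]] foot [[0.69611976 0.24102424 0.        ]]
wrist top [[0.70020658 0.24282734 0.08      ]] loupe [[0.69895387 0.36650773 0.03      ]]
tcp [0.5665 0.109  0.0023] yaw -0.0163 -> shift [-1.15  0.01 -8.77] turn 0
```

```bash
python3 -m pendant '[-0.5,0,0,0, -1.2,0,0,0, -1.2,0,-3,0, -1.2,0,-7,-0.1, -1.2,0,-10.5,-0.22, -0.2,-1.6,-10.8,-0.34, 0.8,-3.2,-10.8,-0.46, 2,-4.8,-10.8,-0.58, 3.2,-6.4,-10.8,-0.7, 4.5,-6.4,-10.8,-0.82]';python3 -m pendant '[0,0,0,-0.12, 0,0,0,-0.24, 0,0,0,-0.36, 0,0,0,-0.48, 0,0,0,-0.6, 0,0,0,-0.72, 0,0,0,-0.75, 0,0,0,-0.75, 0,0,0,-0.75]'; python3 -c "
from h import *;from bench import r
go(r.get_state(),.613,.173,.002,np.pi/2-.016)"
```

```text
time_s: 8.9
tcp_pos: [0.6119, 0.1747, 0.1105]
tool_rot: [-3.141, -0.001, 0.811]
ft_force: [0.1, 0.2, -0.4]
grip_width: 0.0398
finger_force: 0.0
time_s: 9.65
tcp_pos: [0.6115, 0.1722, 0.1102]
tool_rot: [-3.141, 0.0, 1.552]
ft_force: [0.2, 0.1, -1.0]
grip_width: 0.0401
finger_force: 0.0
tcp [0.6115 0.1722 0.1102] yaw 1.5523 -> shift [ 0.09  0.15 10.82] turn -0.002
```

```bash
python3 -m pendant '[0.1,0.15,4,0, 0.1,0.15,7.5,0, 0.1,0.15,10,0, 0.1,0.15,10.8,0, 0.1,0.15,10.8,0]'; python3 -m pendant '[-1,0,0,0, -1.5,0,0,0, -1.9,0,0,0, -2.3,0,0,0, -2.7,0,0,0, -3.1,0,0,0, -3.5,0,0,0, -3.9,0,0,0, -4.3,0,0,0, -4.7,0,0,0]';  python3 -m pendant '[-0.4,0,0,0, -0.8,0,0,0, -1.2,0,0,0, -1.6,0,0,0, -2,0,0,0, -2.4,0,0,0, -2.7,0,0,0, -3,0,0,0, -3.1,0,0,0, -3.1,0,0,0]'; python3 meas.py pics/w5.png
```

```text
time_s: 10.07
tcp_pos: [0.612, 0.1728, 0.0006]
tool_rot: [-3.138, 0.001, 1.553]
ft_force: [0.0, -0.4, 0.7]
grip_width: 0.04
finger_force: 0.0
time_s: 10.9
tcp_pos: [0.6128, 0.1259, 0.0024]
tool_rot: [3.141, -0.0, 1.554]
ft_force: [0.1, 3.9, 3.6]
grip_width: 0.0398
finger_force: 1.7
time_s: 11.73
tcp_pos: [0.612, 0.0946, 0.0021]
tool_rot: [-3.141, 0.0, 1.554]
ft_force: [0.3, -0.2, 0.4]
grip_width: 0.0403
finger_force: 0.0
cushion [0.6114 0.0674] dia 0.0439
holder [0.6075 0.0799] [0.0729 0.0683] angle 79.86
stop px/world(z=.024)
 [[441.  409.  660.5  58.4]
 [443.  439.  662.4  43.7]
 [455.  449.  667.7  38.6]
 [458.  428.  668.1  49.1]
 [455.  448.  667.7  39.1]
 [444.  439.  662.8  43.7]]
```

Not at the wall yet; I continue in 1 mm steps and watch the force.

```bash
python3 -m pendant '[-0.1,0,0,0, -0.2,0,0,0, -0.3,0,0,0, -0.3,0,0,0]' | grep -E "pos|ft"; python3 -m pendant '[-0.1,0,0,0, -0.15,0,0,0, -0.15,0,0,0]'| grep -E "pos|ft"; python3 -m pendant '[-0.1,0,0,0, -0.15,0,0,0, -0.15,0,0,0]'| grep -E "pos|ft"
```

```text
tcp_pos: [0.6119, 0.092, 0.0021]
ft_force: [0.7, 0.1, 0.0]
tcp_pos: [0.6121, 0.0905, 0.0022]
ft_force: [0.2, 0.1, 0.2]
tcp_pos: [0.6121, 0.089, 0.0023]
ft_force: [0.1, -0.4, -0.9]
```

```bash
for i in 1; do python3 -m pendant '[-0.1,0,0,0, -0.2,0,0,0]' | grep -E "pos|ft"; python3 -m pendant '[-0.1,0,0,0, -0.2,0,0,0]' | grep -E "pos|ft"; done
python3 - <<'E'
from h import *; from bench import r
p,d=r.capture("top"); p=p[:,:,::-1]; cv2.imwrite("pics/t2.png",cv2.resize(p[180:270,215:335],None,fx=6,fy=6,interpolation=cv2.INTER_CUBIC))
E
```

```text
tcp_pos: [0.612, 0.088, 0.0023]
ft_force: [-1.3, 12.7, -0.5]
tcp_pos: [0.612, 0.0879, 0.0024]
ft_force: [-2.6, 24.3, -0.5]
```

View pics/t2.png

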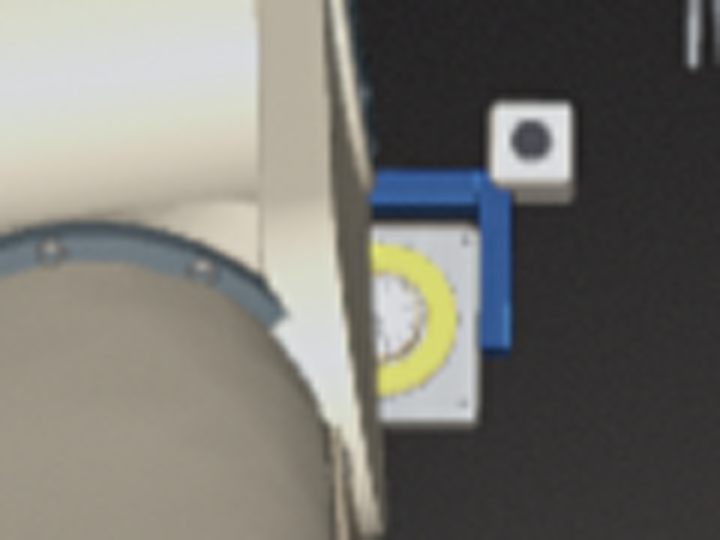

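The holder is flush on the y wall: 24 N of contact, and the picture shows its right side against the wall at (480,330). A gap remains to the other wall. I go round to the -x side.

```bash
python3 -m pendant '[1,0,0,0, 2.5,0,0,0, 2.5,0,-3,0, 2.5,0,-7,0, 2.5,0,-10.8,0.1, 0.5,-2,-10.8,0.22, -1.5,-4,-10.8,0.34, -3.5,-6.1,-10.8,0.46, -4.5,-6.1,-10.8,0.58, -4.5,-6.1,-10.8,0.7]' >/dev/null; python3 -m pendant '[0,0,0,0.12, 0,0,0,0.24, 0,0,0,0.36, 0,0,0,0.48, 0,0,0,0.6, 0,0,0,0.72, 0,0,0,0.84, 0,0,0,0.87, 0,0,0,0.87, 0,0,0,0.87]'; python3 -c "
from meas import *;s,m,p=meas('pics/w6.png')
go(s,.551,.042,.002,-.016)"
```

```text
time_s: 14.67
tcp_pos: [0.5504, 0.0416, 0.1104]
tool_rot: [3.141, -0.0, -0.014]
ft_force: [-0.3, -0.3, -0.5]
grip_width: 0.0399
finger_force: 0.0
cushion [0.6112 0.0423] dia 0.0566
holder [0.6103 0.042 ] [0.0736 0.0733] angle 89.15
stop px/world(z=.024)
 [[ 2.840e+02  4.900e+01  6.684e+02  5.940e+01]
 [ 2.840e+02  7.100e+01  6.568e+02  5.980e+01]
 [ 3.770e+02  7.100e+01  6.560e+02  5.400e+00]
 [ 3.750e+02  1.650e+02  6.020e+02  5.000e+00]
 [ 3.900e+02  1.660e+02  6.013e+02 -4.400e+00]
 [ 3.960e+02  6.300e+01  6.601e+02 -5.500e+00]
 [ 3.860e+02  5.900e+01  6.623e+02  4.000e-01]
 [ 3.850e+02  5.000e+01  6.670e+02  1.100e+00]]
tcp [0.5504 0.0416 0.1104] yaw -0.0144 -> shift [ 0.06 -0.05 10.84] turn 0.002
```

```bash
python3 -m pendant '[0.06,0,4,0, 0.06,0,7.5,0, 0.06,0,10,0, 0.06,0,10.8,0, 0.06,0,10.8,0]' | grep -E "pos|ft"; python3 -m pendant '[0.5,0,0,0, 0.9,0,0,0, 1.2,0,0,0, 1.4,0,0,0, 1.6,0,0,0, 1.8,0,0,0, 1.9,0,0,0]'| grep -E "pos|ft"; python3 -m pendant '[0.1,0,0,0, 0.2,0,0,0]'| grep -E "pos|ft"
```

```text
tcp_pos: [0.5496, 0.0412, 0.0006]
ft_force: [0.4, -0.7, 0.0]
tcp_pos: [0.5699, 0.0409, 0.0026]
ft_force: [-3.1, 0.6, 2.5]
tcp_pos: [0.5718, 0.0408, 0.0023]
ft_force: [-3.7, 0.1, 2.8]
```

```bash
python3 -m pendant '[0.1,0,0,0, 0.2,0,0,0]'| grep -E "pos|ft"
```

```text
tcp_pos: [0.5738, 0.0408, 0.0022]
ft_force: [-4.6, 0.1, 3.7]
```

```bash
python3 -m pendant '[0.1,0,0,0, 0.2,0,0,0]'| grep -E "pos|ft"; python3 -m pendant '[0.05,0,0,0, 0.1,0,0,0]'| grep -E "pos|ft"
```

```text
tcp_pos: [0.5741, 0.0408, 0.002]
ft_force: [-12.2, 2.0, 9.7]
tcp_pos: [0.5742, 0.0407, 0.0019]
ft_force: [-13.5, 0.4, 9.9]
```

Contact with the second wall. I retract and check from above.

```bash
python3 -m pendant '[-0.5,0,0,0, -1.2,0,0,0, -2.2,0,0,0, -2.4,0,-3,0, -2.4,0,-7,0, -2.4,0,-10.8,0, -2.4,0,-10.8,0, -2.4,0,-10.8,0]'; python3 -c "
from meas import *;s,m,p=meas()
q=proj(m,[.6165,.041,.022])[0].astype(int);c=p[q[1]-110:q[1]+80,q[0]-100:q[0]+100]
cv2.imwrite('pics/c7.png',cv2.resize(c,None,fx=3,fy=3,interpolation=cv2.INTER_CUBIC));go(s,.55,.04,.3)"
```

```text
time_s: 17.05
tcp_pos: [0.5545, 0.0413, 0.1128]
tool_rot: [-3.141, -0.006, -0.016]
ft_force: [-0.5, -0.0, 0.2]
grip_width: 0.0396
finger_force: 0.0
cushion [0.6204 0.0422] dia 0.0565
holder [0.6198 0.0421] [0.0733 0.0733] angle 89.03
stop px/world(z=.024)
 [[ 2.830e+02  6.000e+01  6.679e+02  6.000e+01]
 [ 2.870e+02  8.000e+01  6.570e+02  5.810e+01]
 [ 3.760e+02  8.200e+01  6.550e+02  4.900e+00]
 [ 3.730e+02  1.720e+02  6.020e+02  5.500e+00]
 [ 3.880e+02  1.730e+02  6.013e+02 -4.100e+00]
 [ 3.940e+02  7.300e+01  6.597e+02 -5.600e+00]
 [ 3.840e+02  6.900e+01  6.620e+02  4.000e-01]
 [ 3.830e+02  6.000e+01  6.669e+02  1.100e+00]]
tcp [0.5545 0.0413 0.1128] yaw -0.0162 -> shift [ -0.34   0.13 -18.73] turn 0
```

View pics/c7.png

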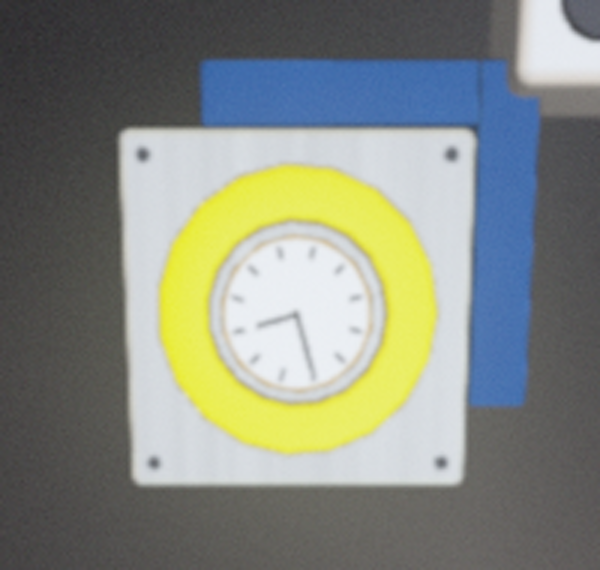

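The picture shows the holder flush in the corner: top edge on the upper wall (340,127) and right side on the right wall (473,260). I do one more gentle seating push in y.

```bash
python3 -m pendant '[1,-2,0,-0.12, 2.2,-4,0,-0.24, 3.6,-6,0,-0.36, 5,-7.1,0,-0.48, 6,-7.1,0,-0.6, 6,-7.1,0,-0.72, 6,-7.1,0,-0.84, 6,-7.1,0,-0.96, 6,-7.1,0,-1.08, 6,-7.1,0,-1.2]' >/dev/null; python3 -m pendant '[0,0,0,-0.12, 0,0,0,-0.24, 0,0,0,-0.36, 0,0,0,-0.37, 0,0,3,-0.37, 0,0,3,-0.37]'; python3 -c "
from h import *;from bench import r
go(r.get_state(),.617,.108,.003,1.554)"
```

```text
time_s: 18.43
tcp_pos: [0.6107, 0.1106, 0.0755]
tool_rot: [-3.135, 0.001, 1.55]
ft_force: [-1.8, -0.5, -2.2]
grip_width: 0.0403
finger_force: 0.0
tcp [0.6107 0.1106 0.0755] yaw 1.5503 -> shift [-0.24  0.68  7.24] turn -0.004
```

```bash
python3 -m pendant '[0,0.6,3,0, 0,0.6,5.5,0, 0,0.6,7,0, 0,0.6,7.2,0, 0,0.6,7.2,0]'|grep -E "pos|ft"; python3 -m pendant '[-0.5,0,0,0, -1,0,0,0, -1.4,0,0,0, -1.7,0,0,0, -1.9,0,0,0, -2.1,0,0,0]' |grep -E "pos|ft"
```

```text
tcp_pos: [0.6187, 0.1109, 0.0072]
ft_force: [0.3, -0.4, 0.2]
tcp_pos: [0.6199, 0.0897, 0.0088]
ft_force: [-0.1, 0.5, -0.4]
```

```bash
python3 -m pendant '[-0.1,0,0,0, -0.2,0,0,0]' |grep -E "pos|ft"
```

```text
tcp_pos: [0.6197, 0.088, 0.0084]
ft_force: [-0.4, 4.2, 1.2]
```

```bash
python3 -m pendant '[-0.05,0,0,0, -0.12,0,0,0]' |grep -E "pos|ft"; python3 -m pendant '[0.5,0,0,0, 1.5,0,0,0, 2.5,0,-1,0, 2.5,0,-5,0, 2.5,0,-9,0, 2.5,0,-13,0, 2.5,0,-15,0, 2.5,0,-15,0]' 0; python3 -c "
from h import *;from bench import r
go(r.get_state(),.4482,-.3365,.12)"
```

```text
tcp_pos: [0.6197, 0.088, 0.0084]
ft_force: [-1.2, 10.5, 1.7]
time_s: 20.35
tcp_pos: [0.6232, 0.1134, 0.1649]
tool_rot: [3.132, -0.002, 1.554]
ft_force: [1.3, 1.0, 1.5]
grip_width: 0.0002
finger_force: 0.0
tcp [0.6232 0.1134 0.1649] yaw 1.5545 -> shift [-45.28 -16.81   4.26] turn 0
```

The holder was already seated: same TCP y of 0.088 m, 10 N on contact. Now to the button with the fingers shut.

```bash
python3 -m pendant '[-3.5,-1.3,0,0, -7,-2.6,0,0, -10.5,-3.9,0,0, -14,-5.2,0,0, -17.5,-6.5,0,0, -21,-7.8,0,0, -24.5,-9.1,0,0, -28,-10.4,0,0, -31.5,-11.7,0,0, -35,-13,0,0]' >/dev/null;  python3 -m pendant '[-3.5,-1.3,0,0, -7,-2.6,0,0, -10.3,-3.8,0,0, -10.3,-3.8,0,0, -10.3,-3.8,0,0, -10.3,-3.8,0,0]'
python3 - <<'E'
from h import *;from bench import r
s=r.get_state();m=r.camera_model("wrist");p,d=r.capture("wrist");p=np.ascontiguousarray(p[:,:,::-1]);cv2.imwrite("pics/w8.png",p)
H,S,V=cv2.split(cv2.cvtColor(p,cv2.COLOR_BGR2HSV)); k=((H>45)&(H<80)&(S>100)&(V>80))
q=proj(m,[.448,-.3365,.055])[0]; print("expect px",q)
cs,_=cv2.findContours(k.astype(np.uint8),0,cv2.CHAIN_APPROX_NONE)
for c in cs:
    if cv2.contourArea(c)<400: continue
    (x,y),R_=cv2.minEnclosingCircle(c); z=d[int(y),int(x)]
    cm=np.array([(x-m['cx'])/m['fx'],-(y-m['cy'])/m['fy'],-1])*z; w=m['eye']+R.from_euler('xyz',m['orientation']).apply(cm)
    print((round(x),round(y),round(R_)),w.round(4))
go(s,.448,-.3365,.075)
E
```

```text
time_s: 21.68
tcp_pos: [0.4442, -0.3375, 0.1579]
tool_rot: [-3.141, -0.001, 1.553]
ft_force: [0.2, 0.2, -0.0]
grip_width: 0.0001
finger_force: 0.0
expect px [322.54600723 240.17050241]
(94, 329, 21) [ 0.2796 -0.3987  0.0635]
(325, 239, 23) [ 0.4494 -0.3338  0.0633]
(394, 245, 50) [ 0.5014 -0.344   0.0444]
(554, 30, 42) [ 0.5965 -0.2039  0.0456]
(482, 4, 27) [ 0.5422 -0.194   0.0636]
tcp [ 0.4442 -0.3375  0.1579] yaw 1.5532 -> shift [0.1  0.38 8.29] turn 0
```

View pics/w8.png

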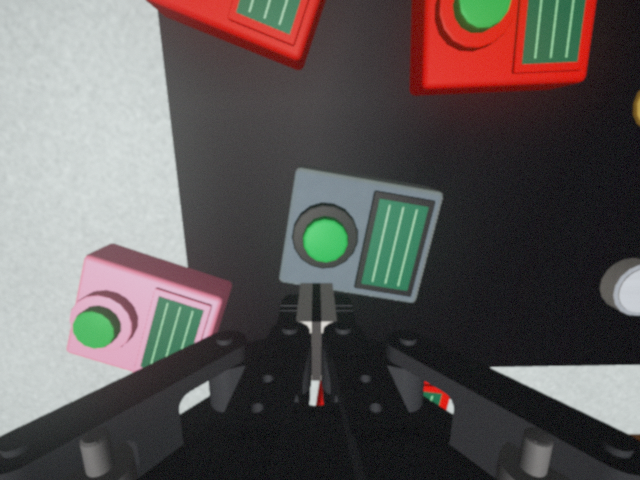

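The picture shows the grey tester's green button at (325,239), with pink and red look-alikes at (97,327), (483,8) and the upper left. The button top is at (0.449, -0.334, 0.063). Now I press.

```bash
python3 -m pendant '[0.35,0.52,2.5,0, 0.35,0.52,5.5,0, 0.35,0.52,8,0, 0.35,0.52,9,0, 0.35,0.52,9,0]'|grep -E "pos|ft"; python3 -m pendant '[0,0,0.2,0, 0,0,0.4,0, 0,0,0.6,0, 0,0,0.8,0, 0,0,0.8,0]'|grep -E "pos|ft"
```

```text
tcp_pos: [0.4487, -0.3325, 0.0661]
ft_force: [-0.9, -0.2, -0.0]
tcp_pos: [0.4502, -0.3352, 0.0609]
ft_force: [1.3, -0.3, 1.8]
```

```bash
python3 -m pendant '[0,0,0.2,0, 0,0,0.4,0, 0,0,0.4,0]'|grep -E "pos|ft"; python3 -m pendant '[0,0,0.1,0, 0,0,0.2,0, 0,0,0.2,0]'|grep -E "pos|ft"
```

```text
tcp_pos: [0.4502, -0.3352, 0.0565]
ft_force: [1.8, -0.8, 3.5]
tcp_pos: [0.4502, -0.3353, 0.0558]
ft_force: [-0.9, 1.7, 18.4]
```

The button is bottomed: 18 N against the 4 N spring. I release, rise, and verify.

```bash
python3 -m pendant '[0,0,0,0, 0,0,-0.5,0, 0,0,-1.5,0, 0,0,-4,0, 0,0,-8,0, 0,0,-12,0, 0,0,-12,0, 0,0,-12,0, 0,0,-12,0]'
python3 - <<'E'
from h import *;from bench import r
m=r.camera_model("top");p,d=r.capture("top");p=p[:,:,::-1]
cv2.imwrite("pics/t3.png",cv2.resize(p[130:330,95:495],None,fx=2,fy=2))
E
```

```text
time_s: 23.82
tcp_pos: [0.449, -0.3344, 0.1741]
tool_rot: [-3.141, -0.0, 1.554]
ft_force: [-0.2, 0.7, -0.8]
grip_width: 0.0
finger_force: 0.0
```

View pics/t3.png

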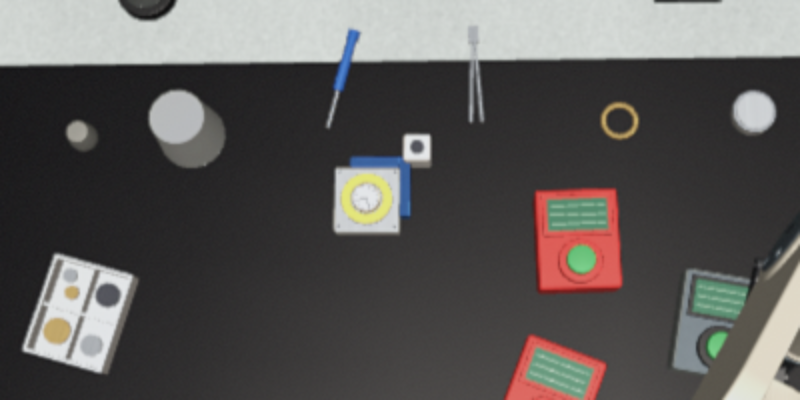

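The picture shows the holder home in the stop at (367,200), the movement in its cushion, and the other things where they were.

```bash
python3 -c "
from bench import r;print(r.hand_in())"
```

```text
the job is handed in; nothing more can be done
None
```

I pushed the holder home against both walls of the blue stop, pressed the grey tester's green button fully down and released it, and handed the job in at about 24 s; the hand-in gave no verdict.

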